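Charge a bottle at the sparkling-water maker on the drinks trolley

ROBOT

A 6-joint arm with a two-finger parallel gripper is mounted at the origin on the work surface. World frame = base frame: x ahead of the robot, y to its left, z up, the work surface at z = 0. Lengths are in m, angles in rad, forces in N, time in s.
With the tool pointing down it reaches from about 0.35 to 0.975 m from the base axis. Payload 17.4 kg.
Tool frame: the origin (TCP) lies midway between the tips of the shut fingers; the grasp point (between the pads) lies 19 mm behind it (r.tcp_to_grasp is the z of the grasp point in the tool frame, in m); z points along the fingers, y is the line along which they close (so a half turn about z gives the same grasp; the last joint's range is limited). The gripper opens to 85 mm and grips with 20 to 120 N. Pads are 22 mm wide; open, the fingers measure 114 mm over their backs; the gripper's body (76 mm by 85 mm) begins 54 mm behind the grasp point. The pads swing forward as they close: fully open they stand 13 mm farther back than shut.
Start: joints at [1.219, 0.116, 1.442, -0, 1.584, -0.038], TCP at [0.208, 0.642, 0.231] pointing down, gripper open.
Joint ranges: [-2.83, 2.83], [-0.83, 2.19], [0.07, 2.5], [-1.14, 4.28], [0.01, 3], [-2.97, 2.97]. Speed limits (rad/s): [1.89, 1.89, 2.22, 3.14, 3.14, 3.14].

INTERFACE

Orientations are given as a unit quaternion [x, y, z, w].
In Python, from bench import observe, viewer, r gives the robot as it stands.
- The arm moves only by the tool play_rows, never from a script. Its argument "deltas" is a list of rows, each a list of 3 entries, a list of its own where there are three numbers: the gripper's target within -1 to 1 (fully open at 1, half-way at 0, shut at -1), then the shift along the world's x, y, z each as a share of 4 cm, from -1 to 1, then the turn about the world's z as a share of 2 rad, from -1 to 1. In form: [[grip, [dx, dy, dz], twist], ...]. A call has 1 to 20 rows; each row shifts and turns the commanded pose from where the row before left it; what a row does not reach is not made up. A row lasts 1/12 s, in which the tool goes at most 41.7 mm and 7.16 degrees, less where a joint would pass 70% of its speed; a pose out of reach is approached as far as the arm can. A call with a number of a shift or a turn outside -1 to 1 is refused whole. A call with a gripper value outside its range is refused whole. The fingers move at their own pace and stop on an object; "force" is the grip in N (left out, the last holds). Time passes only in rows, so rows that do not move let the fingers close. It gives the time, the measured TCP pose, the force, the opening and the grip force at its end, in the units of the state.
- observe(): the state, without advancing time (a new reading comes with each control period).
- viewer.grab_frame(name): name is "scene" or "top"; returns (picture, depth): 400x640x3 uint8, red, green, blue; 400x640 float32, m along the optical axis (not along the pixel's ray), 0 where there is no reading.
- viewer.calibration(name): a dict with "fx", "fy", "cx", "cy" (pixels), "pose" (4x4, takes a point from camera to world coordinates). Camera axes: x right, y up, looking along -z (the intrinsics and any distortion apply to the point x, -y, -z); pixel columns grow to the right and rows downward; lengths in m; the calibration is good to about 2 mm. A picture is of the moment at which its call begins. calibration takes no time and is no camera call.
- r.sign_off(): hands the job in; it is judged then, once.
The state is a dict: "clock": time; "qpos": joint angles; "dq": joint speeds; "joint_torque": joint torques, N m; "eef_pos": TCP position; "eef_rot": TCP orientation; "wrist_force": force on the tool from outside, world axes, zero at the start; "torque": the same for the moment, N m; "finger_gap": finger opening in m; "grip_force": force on a finger pad.
Only numpy, scipy, OpenCV 4.12 (cv2) and the standard library are available. Lean on these libraries where they do the work, as an engineer would, in place of code of your own. Each camera call takes 0.05 s, during which the arm holds its last target. There are 200 camera calls.

TASK

The steel bottle hangs tilted out of the sparkling-water maker: push it back upright until it is fully home. Only then press the side lever down past its first two clicks (light, medium) to the third (strong) and hold it there against its spring, without ramming it into its stop; finish while still holding the lever down, because it springs back if let go. Leave the two glasses, the jigger cup and the flask standing where they are.

Things in the scene. Friction and masses are not known exactly. Their poses are not given: they have to be found in the camera images.
- soda_maker: black sparkling-water maker, fixed to the trolley: base 250 deep x 150 wide x 28 high mm, gas column 120 wide at the rear (its front face at x = +12 mm), head 124 wide overhanging the bottle from 340 to 417 mm high, head front at x = -80 mm. Origin: centre of the underside. Axes: -x is its front (which looks to the robot's right, turned by up to some 30 degrees), +y is the side nearer the robot, -y the far side, which carries the lever; z up
- bottle_swing (a joint): swing of the bottle about a level left-right axis inside the head, rad: 0 = upright and fully home against its stop, positive = foot swung out to the front (starts 0.2 to 0.32, range 0 to 0.34). Stiff friction pivot: it stays where it is left. Pushing at the point bottle_push takes about 1 to 4 N
- bottle_push (a point): point on the centre line of the brushed-steel bottle (84 mm diameter body, 258 mm tall, in a black collar under the head), 225 mm below the swing pivot and 84 mm above its foot; the bottle is a plain 84 mm cylinder from 6 to 165 mm above its foot. The point turns with the bottle (its z axis is the bottle's axis). When the bottle is home this point is at (-40, 0, 120) mm in the maker's frame; the pivot is at (-40, 0, 345) mm
- fizz_lever (a joint): angle of the side lever, rad: 0 = up at rest (arm 0.25 rad above level, pointing to the front), growing as it is pressed down; clicks at 0.2 (light), 0.4 (medium) and 0.6 (strong), hard stop at 0.68. Spring return from everywhere: at the handle about 4 N to start, about 9 to 10 N at the third click, each click adding or taking about 2 N; let go, it flies back to 0
- lever_handle (a point): centre of the lever's bamboo handle, a level round bar of 22 mm diameter and 60 mm length lying along the maker's left-right (y) axis, outboard of the lever's steel arm (8 mm thick) on the maker's far (-y) side. At rest it is at (-149, -108, 334) mm in the maker's frame, at the third click (-143, -108, 216) mm
- lever_pivot (a point): point on the lever's pivot axis (which runs along the maker's y axis) level with the middle of the handle; fixed on the maker at (45, -108, 285) mm of its frame. The handle swings about it on a radius of 200 mm
- highball1_mid (a point): centre of a tall clear highball glass, 66 mm diameter, 150 mm tall, standing close behind the maker's back (bystander)
- highball2_mid (a point): centre of a second such highball glass, behind the maker too, on the lever's side (bystander)
- jigger_mid (a point): centre of a grey ceramic jigger cup, 48 mm diameter, 75 mm tall, beside the maker, between it and the robot (bystander)
- flask_mid (a point): centre of a steel flask with a dark twist cap, 68 mm diameter, 200 mm tall, standing beside the maker on its far, lever side, towards its rear (bystander)
Mind the look-alikes: they are no part of the job. Leave any blue, pink or yellow look-alike of the part that bears highball1_mid alone.

How it is judged:
On the way, in this order (a step that is already met when the one before it is completed fails the run):
1. the bottle is pushed upright, fully home, with the lever still up (value of joint bottle_swing below 0.04 rad and value of joint fizz_lever below 0.1 rad), for 0.2 s.
2. the lever is pressed past two clicks to the third and held by the robot (value of joint bottle_swing below 0.04 rad and value of joint fizz_lever above 0.55 rad and contact force between any of the fingers, the arm and fizz_lever above 3 N), for 0.5 s.
At the end, for the whole second after the job is handed in: the bottle is home (swing under 0.04 rad), the lever is held still at its third click (0.55 rad or more, moving under 0.05 rad/s) by the robot pressing on it with more than 3 N, and the glasses, jigger and flask still stand upright; held through the last second (all of step 2 and velocity of joint fizz_lever between -0.05 and 0.05 rad/s and angle between each of highball1_mid, highball2_mid, jigger_mid, flask_mid's own z axis and vertical below 0.1 rad); the arm keeps its last pose, push and grip.
It fails at once if the lever is pressed (beyond 0.12 rad) while the bottle is not home (value of joint fizz_lever above 0.12 rad and value of joint bottle_swing above 0.06 rad).
It fails at once if the lever is rammed with more than 50 N (contact force between any of the fingers, the arm and fizz_lever above 50 N).
It fails at once if a glass, the jigger or the flask is shifted by more than 30 mm or tipped over (distance of any of highball1_mid, highball2_mid, jigger_mid, flask_mid from where it was at the start of the episode above 0.03 m or angle between any of highball1_mid, highball2_mid, jigger_mid, flask_mid's own z axis and vertical above 0.5 rad).
It also fails if it takes over 45 s, if anything falls off the work surface, if the arm or the gripper's body presses on something with over 40 N, if the wrist force passes 120 N, or if a joint passes its speed limit or range.

## Working session

There is one attempt and no reset: what is moved stays moved. The work goes in short steps, Python scripts to look and compute and a tool call to move; the robot and the scene stay as the last step left them, time stands still between calls to the robot, and variables do not carry over. Pictures are saved under pics/ and viewed, at most 10 in all, crops included, and the job is handed in when it is done.

Besides the shell and the picture viewer there is one more tool, called after ">>>" as name(argument=value, ...), one argument or row to a line, values as JSON. play_rows: Moves the arm, as the interface text tells. Shift numbers are shares of 4 cm and turn numbers shares of 2 rad, none past 1 either way. Its arguments: {"type":"object","properties":{"deltas":{"type":"array","items":{"type":"array"}},"force":{"type":"number"}},"required":["deltas"]}

```bash
mkdir -p pics
cat > h.py <<'E'
import numpy as np,cv2
from bench import observe,viewer,r
def grab(n):
    im,d=viewer.grab_frame(n); np.savez('pics/last_%s.npz'%n,im=im,d=d); return im,d
def cloud(n,d):
    c=viewer.calibration(n); v,u=np.mgrid[0:400,0:640]
    p=np.stack([(u-c['cx'])/c['fx']*d,-(v-c['cy'])/c['fy']*d,-d],-1)
    P=np.array(c['pose']); return p@P[:3,:3].T+P[:3,3]
E
python3 - <<'E'
from h import *
for n in ('scene','top'):
    im,d=grab(n); cv2.imwrite('pics/%s0.png'%n,im[...,::-1])
    c=viewer.calibration(n); print(n,c)
print(observe())
E
```

```text
scene {'fx': 384.8706300165871, 'fy': 384.8706300165871, 'cx': 320.14278545063166, 'cy': 198.54494196061916, 'pose': array([[-0.13427032, -0.93495841,  0.32836603,  0.83762562],
       [ 0.99091842, -0.12909625,  0.03761444,  0.28927539],
       [ 0.00722289,  0.33043445,  0.94380131,  1.07683662],
       [ 0.        ,  0.        ,  0.        ,  1.        ]])}
top {'fx': 468.3066021797736, 'fy': 468.3066021797736, 'cx': 316.4986884411527, 'cy': 202.23091550829037, 'pose': array([[-0.02871598,  0.9975642 , -0.06356939,  0.47441875],
       [-0.99930002, -0.02712418,  0.02576335,  0.26387966],
       [ 0.02397633,  0.06426472,  0.99764482,  1.25460646],
       [ 0.        ,  0.        ,  0.        ,  1.        ]])}
{'clock': 0.1, 'qpos': array([ 1.21918210e+00,  1.16459577e-01,  1.44220128e+00,  3.45104894e-06,
        1.58398751e+00, -3.77917428e-02]), 'dq': array([ 0.0025657 , -0.00107833, -0.00240869, -0.00030815, -0.00088461,
        0.00070648]), 'joint_torque': array([ 2.28871271e-03, -7.33667850e+01, -6.33793902e+01, -4.85500902e-05,
        5.26944539e-03,  3.79442884e-05]), 'eef_pos': array([0.20831522, 0.6418765 , 0.23061971]), 'eef_rot': array([ 1.56268100e-01,  9.87714535e-01, -5.17551349e-04, -1.03820373e-04]), 'wrist_force': array([-1.05538667,  0.05240822, -0.50731467]), 'torque': array([-0.04453092, -0.02338816,  0.01331509]), 'grip_force': 0.0, 'finger_gap': 0.08520527688853653}
```

View pics/scene0.png

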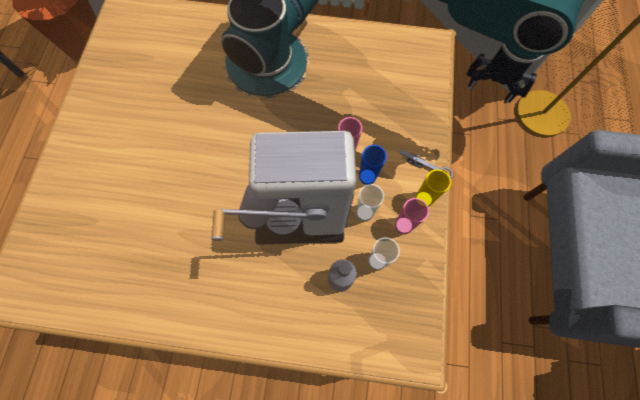

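View pics/top0.png

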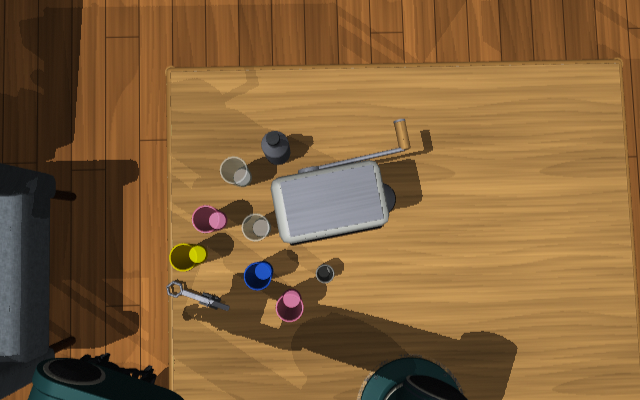

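The scene view shows the maker head at about (303,160) px and the bamboo handle at (218,225). In the top view:
- head (330,202)
- handle (401,133)
- bottle foot peeking out at (390,197)
- clear glasses (234,171) and (256,227)
- jigger (325,273)
- flask (275,147)

The blue, pink and yellow tumblers are look-alikes. The real glasses are the two clear ones, and I don't need to touch any of them.

```bash
cat > m.py <<'E'
from h import *
def maker(n,im,d):
    W=cloud(n,d); m=((abs(W[...,2]-.417)<.012)&(d>0)).astype(np.uint8)
    k,l,s,c=cv2.connectedComponentsWithStats(m); i=1+s[1:,4].argmax(); P=W[l==i]
    (cx,cy),(w,h),a=cv2.minAreaRect(P[:,:2].astype(np.float32)*1000)
    print(n,'head',cx,cy,w,h,a,'z',np.median(P[:,2]))
    hsv=cv2.cvtColor(im,cv2.COLOR_RGB2HSV)
    m=((W[...,2]>.19)&(W[...,2]<.37)&(hsv[...,0]>8)&(hsv[...,0]<28)&(hsv[...,1]>70)&(d>0)).astype(np.uint8)
    k,l,s,c=cv2.connectedComponentsWithStats(m)
    for i in range(1,k):
        if s[i,4]>25:
            P=W[l==i];print(' tan',c[i],s[i,4],np.median(P,0),P.min(0),P.max(0))
            print('  rect',cv2.minAreaRect(P[:,:2].astype(np.float32)*1000))
    return W
if __name__=='__main__':
    for n in('scene','top'):
        z=np.load('pics/last_%s.npz'%n); W=maker(n,z['im'],z['d'])
        if n=='top':
            for u,v in[(390,197),(393,195),(325,273),(275,147),(275,138),(256,227),(234,171),(392,205)]: print((u,v),W[v,u].round(3))
E
python3 m.py
```

```text
scene head 529.768798828125 217.6015625 117.44461822509766 198.81622314453125 9.68758773803711 z 0.41681209043817896
 tan [235.66666667  42.22916667] 48 [ 0.10156829 -0.0461176   0.19556733] [ 0.08583213 -0.07684758  0.19003652] [ 0.11065525 -0.01571296  0.20501309]
  rect ((100.92786407470703, -47.76959991455078), (65.31426239013672, 10.530567169189453), 67.16990661621094)
 tan [523.63157895  91.94736842] 57 [0.23980541 0.70160072 0.29859188] [0.22996915 0.68777118 0.25207047] [0.24440616 0.70779853 0.34877252]
  rect ((237.85377502441406, 697.6720581054688), (14.41774845123291, 19.38933563232422), 5.75889253616333)
 tan [218.23255814 222.9269103 ] 301 [0.66007613 0.06808153 0.3438409 ] [0.63065671 0.05263415 0.33101125] [0.68801144 0.08127214 0.34834673]
  rect ((659.530517578125, 65.6295394897461), (56.71500778198242, 21.885284423828125), 9.920031547546387)
top head 530.012451171875 218.09432983398438 119.63978576660156 200.0606689453125 9.60861587524414 z 0.417451903622978
 tan [401.9044586  134.88216561] 314 [0.66054098 0.06808288 0.34456749] [0.63273093 0.05272226 0.33089227] [0.68963902 0.08108192 0.35073223]
  rect ((661.0919189453125, 66.08341979980469), (56.60396957397461, 22.227529525756836), 9.07275676727295)
(390, 197) [0.55  0.068 0.191]
(393, 195) [0.559 0.048 0.124]
(325, 273) [0.366 0.215 0.007]
(275, 147) [0.678 0.33  0.156]
(275, 138) [0.69  0.327 0.202]
(256, 227) [0.493 0.395 0.003]
(234, 171) [0.642 0.448 0.019]
(392, 205) [0.535 0.051 0.121]
```

Run:
```python
from h import *
T=np.array([.2083,.6419]); ty=np.array([.309,.951]); tx=np.array([-.951,.309])
for n in('scene','top'):
    z=np.load('pics/last_%s.npz'%n); W=cloud(n,z['d']).reshape(-1,3); W=W[(z['d'].ravel()>0)]
    q=W[:,:2]-T; a=q@tx;b=q@ty
    for lo in np.arange(.22,.62,.025):
        m=(W[:,2]>lo)&(W[:,2]<lo+.025)&(np.hypot(a,b)<.2)
        if m.sum()>5: print(n,round(lo,3),m.sum(),'toolx',np.percentile(a[m],[1,99]).round(3),'tooly',np.percentile(b[m],[1,99]).round(3))
```

```text
scene 0.245 83 toolx [-0.014  0.009] tooly [-0.056  0.056]
scene 0.27 136 toolx [-0.015  0.009] tooly [-0.07   0.072]
scene 0.295 419 toolx [-0.019  0.012] tooly [-0.074  0.071]
scene 0.32 441 toolx [-0.022  0.01 ] tooly [-0.07   0.069]
scene 0.345 256 toolx [-0.039  0.01 ] tooly [-0.067  0.066]
scene 0.37 313 toolx [-0.04  -0.004] tooly [-0.037  0.034]
scene 0.395 211 toolx [-0.043 -0.008] tooly [-0.037  0.033]
scene 0.42 345 toolx [-0.047 -0.019] tooly [-0.039  0.041]
scene 0.445 31 toolx [-0.068 -0.044] tooly [-0.097  0.008]
scene 0.47 999 toolx [-0.075 -0.041] tooly [-0.183  0.035]
scene 0.495 1356 toolx [-0.081 -0.06 ] tooly [-0.174  0.046]
scene 0.52 1394 toolx [-0.081 -0.021] tooly [-0.149  0.047]
scene 0.545 1332 toolx [-0.078 -0.009] tooly [-0.093  0.041]
scene 0.57 275 toolx [-0.07  -0.049] tooly [-0.046  0.017]
top 0.245 75 toolx [-0.014  0.002] tooly [-0.056  0.057]
top 0.27 91 toolx [-0.016 -0.001] tooly [-0.071  0.064]
top 0.295 256 toolx [-0.02 -0.  ] tooly [-0.073  0.072]
top 0.32 90 toolx [-0.022 -0.01 ] tooly [-0.07  0.07]
top 0.345 43 toolx [-0.04  -0.027] tooly [-0.026  0.022]
top 0.37 102 toolx [-0.04  -0.031] tooly [-0.024  0.018]
top 0.445 8 toolx [-0.07  -0.066] tooly [-0.074  0.005]
top 0.47 551 toolx [-0.071 -0.063] tooly [-0.162  0.035]
top 0.495 760 toolx [-0.081 -0.063] tooly [-0.152  0.047]
top 0.52 956 toolx [-0.081 -0.064] tooly [-0.124  0.047]
top 0.545 1342 toolx [-0.079 -0.033] tooly [-0.095  0.042]
top 0.57 663 toolx [-0.07  -0.049] tooly [-0.069  0.018]
```

>>> play_rows(
  deltas=[
    [1,[0,0,0.96],0],
    [1,[0,0,0.96],0],
    [1,[0,0,0.96],0],
    [1,[0,0,0.96],0],
    [1,[0,0,0.96],0],
    [1,[0,0,0.96],0],
    [1,[0,0,0.96],0],
    [1,[0.373,-0.738,0],0],
    [1,[0.373,-0.738,0],0],
    [1,[0.373,-0.738,0],0],
    [1,[0.373,-0.738,0],0],
    [1,[0.373,-0.738,0],0],
    [1,[0.373,-0.738,0],0],
    [1,[0.373,-0.738,0],0],
    [1,[0.373,-0.738,0],0],
    [1,[0.373,-0.738,0],0],
    [1,[0.373,-0.738,0],0],
    [1,[0.373,-0.738,0],0],
    [1,[0.373,-0.738,0],0],
  ],
)

```text
clock: 1.68
eef_pos: [0.3877, 0.2863, 0.4999]
eef_rot: [0.156, 0.988, -0.0, -0.0]
wrist_force: [0.7, 0.8, 0.5]
finger_gap: 0.0857
grip_force: 0.0
```

>>> play_rows(
  deltas=[
    [1,[0.373,-0.738,0],0.0602],
    [1,[0.373,-0.738,0],0.0602],
    [1,[0.373,-0.738,0],0.0602],
    [1,[0.373,-0.738,0],0.0602],
    [1,[0.373,-0.738,0],0],
    [1,[0.373,-0.738,0],0],
    [1,[0.373,-0.738,0],0],
    [1,[0.373,-0.738,0],0],
    [1,[0.373,-0.738,0],0],
    [1,[0.373,-0.738,0],0],
    [1,[0.373,-0.738,0],0],
    [1,[0.373,-0.738,0],0],
    [1,[0,0,0],0],
  ],
)

```text
clock: 2.77
eef_pos: [0.5665, -0.0666, 0.4979]
eef_rot: [-0.074, 0.997, -0.0, -0.002]
wrist_force: [-1.2, -0.0, -0.9]
finger_gap: 0.0851
grip_force: 0.0
```

Run:
```python
from h import *
im,d=grab('top'); im2,d2=grab('scene'); cv2.imwrite('pics/top1.png',im[...,::-1])
s=observe(); print(s['clock'],s['eef_pos'],s['eef_rot'],s['qpos'].round(3),s['wrist_force'])
T=s['eef_pos']; ex=np.array([-.168,.986]);ey=np.array([-.986,-.168])
for n,dd in(('top',d),('scene',d2)):
    W=cloud(n,dd).reshape(-1,3); q=W[:,:2]-T[:2]; a=q@ex;b=q@ey
    for h in np.arange(.05,.4,.03):
        m=(W[:,2]>T[2]+h)&(W[:,2]<T[2]+h+.03)&(np.hypot(a,b)<.25)&(dd.ravel()>0)
        for nm,k in(('axis',m&(abs(b)<.05)),('all',m)):
            if k.sum()>5: print(n,nm,round(h,3),k.sum(),'mx',np.percentile(a[k],[1,99]).round(3),'my',np.percentile(b[k],[1,99]).round(3))
```

```text
2.8667 [ 0.56503399 -0.06341658  0.49913486] [-7.48856685e-02  9.97191740e-01  2.50736873e-04 -8.41534060e-04] [-0.157 -0.058  1.186  0.     2.015 -1.877] [-0.27151637  0.37501741  1.00552683]
top axis 0.05 193 mx [0.025 0.071] my [-0.018  0.013]
top all 0.05 193 mx [0.025 0.071] my [-0.018  0.013]
top axis 0.08 364 mx [0.017 0.069] my [-0.021  0.014]
top all 0.08 364 mx [0.017 0.069] my [-0.021  0.014]
top axis 0.11 494 mx [0.018 0.065] my [-0.033  0.009]
top all 0.11 494 mx [0.018 0.065] my [-0.033  0.009]
top axis 0.14 161 mx [0.015 0.035] my [-0.035  0.002]
top all 0.14 165 mx [0.015 0.128] my [-0.035  0.204]
top all 0.17 535 mx [-0.022  0.138] my [0.056 0.208]
top axis 0.2 379 mx [-0.037  0.086] my [-0.008  0.05 ]
top all 0.2 3539 mx [-0.036  0.135] my [0.005 0.21 ]
top axis 0.23 937 mx [-0.008  0.086] my [-0.046  0.049]
top all 0.23 8433 mx [-0.033  0.123] my [-0.029  0.24 ]
top axis 0.26 1189 mx [0.005 0.086] my [-0.048  0.049]
top all 0.26 9882 mx [0.007 0.107] my [-0.063  0.223]
top axis 0.29 3207 mx [0.001 0.085] my [-0.049  0.049]
top all 0.29 4619 mx [0.004 0.094] my [-0.
[... 511 characters left out ...]
0.039  0.016]
scene all 0.14 1105 mx [-0.021  0.036] my [-0.039  0.016]
scene axis 0.17 1007 mx [-0.025  0.043] my [-0.046  0.011]
scene all 0.17 1127 mx [-0.025  0.098] my [-0.046  0.083]
scene axis 0.2 1809 mx [-0.028  0.086] my [-0.046  0.049]
scene all 0.2 1984 mx [-0.028  0.092] my [-0.046  0.068]
scene axis 0.23 1859 mx [-0.024  0.083] my [-0.048  0.038]
scene all 0.23 1957 mx [-0.024  0.083] my [-0.058  0.038]
scene axis 0.26 1073 mx [0.057 0.078] my [-0.05   0.007]
scene all 0.26 1991 mx [0.012 0.078] my [-0.072  0.005]
scene axis 0.29 731 mx [0.055 0.074] my [-0.05  -0.022]
scene all 0.29 2162 mx [0.029 0.073] my [-0.072 -0.025]
scene all 0.32 179 mx [0.042 0.055] my [-0.064 -0.049]
```

View pics/top1.png

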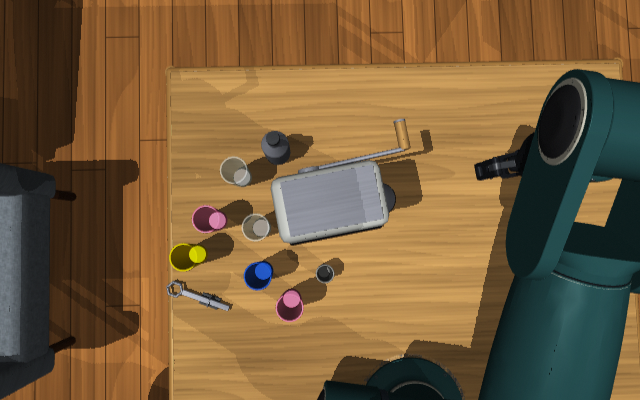

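The top view shows the fingers at (490,170) px, the wrist cap at (562,120) and the maker undisturbed. The wrist cap is wide, so before pushing I'll measure its profile toward the head and the shape of the bottle's shoulder.

Run:
```python
from h import *
T=np.array([.565,-.0634,.4991]); j=-.157
rad=np.array([np.cos(j),np.sin(j)]); lat=np.array([-rad[1],rad[0]])
Z=np.load('pics/last_top.npz');W1=cloud('top',Z['d'])[Z['d']>0]
Z=np.load('pics/last_scene.npz');W2=cloud('scene',Z['d'])[Z['d']>0]
W=np.vstack([W1,W2]); q=W[:,:2]-T[:2]; a=q@lat;b=q@rad;h=W[:,2]-T[2]
print('left extent (rows h, cols radial bin -.15..+.09 step .03)')
for hh in np.arange(.13,.39,.02):
    print(round(hh,2),[ (lambda k:(round(float(np.percentile(a[k],98)),3) if k.sum()>3 else None))((h>hh)&(h<hh+.02)&(b>c)&(b<c+.03)&(abs(a)<.2)) for c in np.arange(-.15,.09,.03)])
print('right/min lat',a[(h>.1)&(b>-.1)&(abs(a)<.2)&(b<.1)].min())
O=np.array([.5336,.1968]);ex=np.array([-.168,.986]);ey=np.array([-.986,-.168])
mx=(W2[:,:2]-O)@ex;my=(W2[:,:2]-O)@ey;z=W2[:,2]
print('bottle side, scene view: z bin, mx range, my min')
for zz in np.arange(.03,.34,.02):
    k=(z>zz)&(z<zz+.02)&(mx>-.2)&(mx<.005)&(my>-.066)&(my<.05)
    if k.sum()>3: print(round(zz,2),k.sum(),mx[k].min().round(3),mx[k].max().round(3),'my',my[k].min().round(3),'mx@mymin',mx[k][my[k].argmin()].round(3))
im=Z['im'][130:260,190:380]; cv2.imwrite('pics/c1.png',cv2.resize(im,None,fx=4,fy=4,interpolation=2)[...,::-1])
```

```text
left extent (rows h, cols radial bin -.15..+.09 step .03)
0.13 [None, None, None, None, 0.036, 0.036, 0.022, None]
0.15 [None, None, None, None, 0.036, 0.036, 0.022, None]
0.17 [None, 0.067, None, None, 0.042, 0.042, 0.03, None]
0.19 [0.067, 0.067, 0.067, 0.066, 0.044, 0.044, 0.032, None]
0.21 [0.067, 0.067, 0.067, 0.067, 0.067, 0.042, 0.03, None]
0.23 [0.067, 0.066, 0.067, 0.067, 0.068, 0.068, 0.065, None]
0.25 [0.067, 0.067, 0.067, 0.068, 0.077, 0.077, 0.069, None]
0.27 [0.066, 0.067, 0.067, 0.07, 0.078, 0.078, 0.074, None]
0.29 [None, 0.066, 0.066, 0.069, 0.077, 0.078, 0.074, None]
0.31 [None, None, 0.066, 0.066, 0.075, 0.076, 0.069, None]
0.33 [None, None, None, 0.066, 0.066, 0.067, 0.066, None]
0.35 [None, None, None, None, None, None, None, None]
0.37 [None, None, None, None, None, None, None, None]
right/min lat -0.06689898151389538
bottle side, scene view: z bin, mx range, my min
0.03 589 -0.119 0.004 my -0.065 mx@mymin -0.039
0.05 27 -0.159 -0.088 my -0.041 mx@mymin -0.13
0.07 68 -0.162 -0.082 my -0.041 mx@mymin -0.129
0.09 61 -0.156 -0.074 my -0.041 mx@mymin -0.114
0.11 67 -0.153 -0.076 my -0.041 mx@mymin -0.106
0.13 62 -0.146 -0.074 my -0.04 mx@mymin -0.101
0.15 55 -0.141 -0.076 my -0.041 mx@mymin -0.099
0.17 32 -0.134 -0.057 my -0.04 mx@mymin -0.088
0.19 55 -0.127 -0.042 my -0.037 mx@mymin -0.067
0.21 152 -0.122 -0.043 my -0.039 mx@mymin -0.073
0.23 188 -0.117 -0.044 my -0.037 mx@mymin -0.071
0.25 83 -0.106 -0.053 my -0.031 mx@mymin -0.076
```

View pics/c1.png

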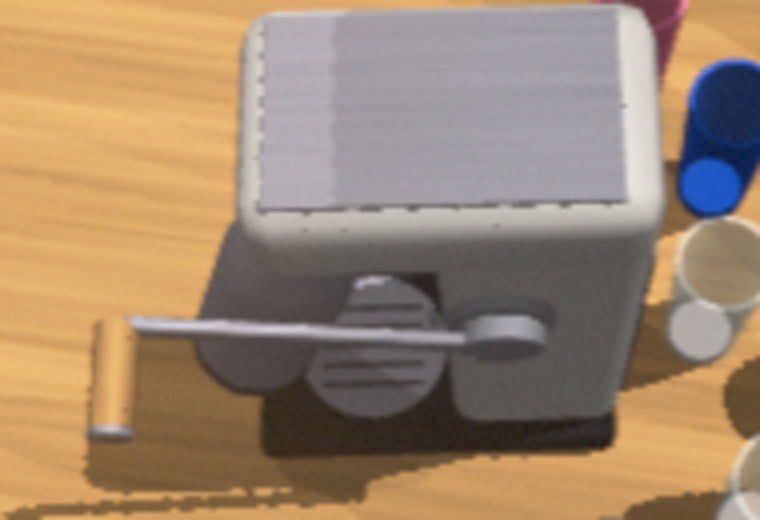

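The crop shows the tilted grey bottle at crop (260,320), with the drip grid at (375,360). The wrist housing starts about 0.21 m above the TCP, so at TCP z = 0.20 it clears the head top. The backs of the open fingers then push the bottle's upper body.

>>> play_rows(
  deltas=[
    [1,[0,0,-0.934],0],
    [1,[0,0,-0.934],0],
    [1,[0,0,-0.934],0],
    [1,[0,0,-0.934],0],
    [1,[0,0,-0.934],0],
    [1,[0,0,-0.934],0],
    [1,[0,0,-0.934],0],
    [1,[0,0,-0.934],0],
    [1,[-0.084,0.493,0],0],
    [1,[-0.084,0.493,0],0],
    [1,[-0.084,0.493,0],0],
    [1,[0,0,0],0],
    [1,[0,0,0],0],
  ],
)

```text
clock: 3.95
eef_pos: [0.5542, -0.0018, 0.2017]
eef_rot: [-0.077, 0.997, -0.0, 0.0]
wrist_force: [0.7, 0.3, 0.3]
finger_gap: 0.0856
grip_force: 0.0
```

>>> play_rows(
  deltas=[
    [1,[-0.0126,0.074,0],0],
    [1,[-0.0126,0.074,0],0],
    [1,[-0.0126,0.074,0],0],
    [1,[-0.0126,0.074,0],0],
    [1,[-0.0126,0.074,0],0],
    [1,[-0.0126,0.074,0],0],
    [1,[-0.0126,0.074,0],0],
    [1,[-0.0126,0.074,0],0],
    [1,[-0.0126,0.074,0],0],
    [1,[-0.0126,0.074,0],0],
    [1,[0,0,0],0],
    [1,[0,0,0],0],
  ],
)

```text
clock: 4.95
eef_pos: [0.5495, 0.0265, 0.2012]
eef_rot: [-0.076, 0.997, 0.0, 0.0]
wrist_force: [-1.5, 0.6, -0.6]
finger_gap: 0.0851
grip_force: 0.0
```

```bash
cat > b.py <<'E'
from h import *
O=np.array([.5336,.1968]);ex=np.array([-.168,.986]);ey=np.array([-.986,-.168])
def mk(W): q=W[:,:2]-O; return q@ex,q@ey
s=observe();t=s['eef_pos'];a,b=mk(t[None])
print('clock',s['clock'],'tcp',t.round(4),'maker',a.round(4),b.round(4),'F',s['wrist_force'].round(1),'tq',s['joint_torque'].round(1))
im,d=grab('scene');W=cloud('scene',d)[d>0];a,b=mk(W);z=W[:,2]
# far-side extreme line of the bottle: front surface x per height at my in -.042..-.03
for zz in(.05,.08,.11,.14,.17):
    k=(z>zz)&(z<zz+.03)&(a>-.2)&(a<.005)&(b>-.05)&(b<-.03)
    if k.sum()>3: print(zz,k.sum(),'front',a[k].min().round(3),'rear',a[k].max().round(3))
E
python3 b.py
```

```text
clock 4.95 tcp [0.5495 0.0265 0.2012] maker [-0.1705] [0.013] F [-1.5  0.6 -0.6] tq [  0.3 -50.3 -62.8   0.    0.    0.1]
0.05 45 front -0.142 rear -0.086
0.08 65 front -0.137 rear -0.081
0.11 71 front -0.128 rear -0.071
0.14 61 front -0.121 rear -0.07
0.17 8 front -0.099 rear -0.055
```

>>> play_rows(
  deltas=[
    [1,[-0.0126,0.074,0],0],
    [1,[-0.0126,0.074,0],0],
    [1,[-0.0126,0.074,0],0],
    [1,[-0.0126,0.074,0],0],
    [1,[-0.0126,0.074,0],0],
    [1,[-0.0126,0.074,0],0],
    [1,[0,0,0],0],
  ],
)

```text
clock: 5.58
eef_pos: [0.5464, 0.0448, 0.2012]
eef_rot: [-0.076, 0.997, 0.0, 0.0]
wrist_force: [0.8, -0.0, -0.6]
finger_gap: 0.0852
grip_force: 0.1
```

```bash
python3 b.py
```

```text
clock 5.5833 tcp [0.5464 0.0448 0.2012] maker [-0.1521] [0.013] F [ 0.8 -0.  -0.6] tq [  0.1 -49.9 -62.8  -0.1  -0.    0.2]
0.05 59 front -0.107 rear -0.053
0.08 65 front -0.104 rear -0.046
0.11 65 front -0.1 rear -0.046
0.14 51 front -0.096 rear -0.05
0.17 12 front -0.089 rear -0.038
```

>>> play_rows(
  deltas=[
    [1,[-0.0084,0.0493,0],0],
    [1,[-0.0084,0.0493,0],0],
    [1,[-0.0084,0.0493,0],0],
    [1,[-0.0084,0.0493,0],0],
    [1,[-0.0084,0.0493,0],0],
    [1,[0,0,0],0],
  ],
)

```text
clock: 6.13
eef_pos: [0.5447, 0.0534, 0.2008]
eef_rot: [-0.075, 0.997, -0.001, -0.0]
wrist_force: [0.4, -11.6, -1.3]
finger_gap: 0.0853
grip_force: 0.0
```

```bash
python3 b.py
```

```text
clock 6.1333 tcp [0.5447 0.0534 0.2008] maker [-0.1433] [0.0132] F [  0.4 -11.6  -1.3] tq [  6.4 -50.7 -63.8   2.1  -0.    0.1]
0.05 63 front -0.081 rear -0.027
0.08 59 front -0.08 rear -0.027
0.11 67 front -0.079 rear -0.026
0.14 39 front -0.073 rear -0.033
0.17 12 front -0.074 rear -0.022
```

>>> play_rows(
  deltas=[
    [1,[-0.0042,0.0247,0],0],
    [1,[0,0,0],0],
    [1,[0,0,0],0],
  ],
)

```text
clock: 6.43
eef_pos: [0.5445, 0.0539, 0.2007]
eef_rot: [-0.075, 0.997, -0.001, -0.0]
wrist_force: [1.2, -13.1, -4.6]
finger_gap: 0.0855
grip_force: 0.0
```

```bash
python3 b.py
```

```text
clock 6.4333 tcp [0.5445 0.0539 0.2007] maker [-0.1427] [0.0132] F [  1.2 -13.1  -4.6] tq [  7.5 -52.3 -65.3   2.9   0.2  -0.1]
0.05 61 front -0.077 rear -0.024
0.08 64 front -0.077 rear -0.022
0.11 58 front -0.075 rear -0.023
0.14 44 front -0.073 rear -0.028
0.17 10 front -0.072 rear -0.019
```

>>> play_rows(
  deltas=[
    [1,[-0.0042,0.0247,0],0],
    [1,[0,0,0],0],
    [1,[0,0,0],0],
  ],
)

```text
clock: 6.73
eef_pos: [0.5442, 0.0547, 0.2006]
eef_rot: [-0.075, 0.997, -0.001, -0.001]
wrist_force: [-1.3, -15.4, -4.3]
finger_gap: 0.0855
grip_force: 0.0
```

```bash
python3 b.py
```

```text
clock 6.7333 tcp [0.5442 0.0547 0.2006] maker [-0.1419] [0.0134] F [ -1.3 -15.4  -4.3] tq [  8.3 -51.7 -65.7   3.3  -0.3   0.1]
0.05 60 front -0.073 rear -0.02
0.08 58 front -0.071 rear -0.02
0.11 67 front -0.071 rear -0.018
0.14 38 front -0.071 rear -0.025
0.17 13 front -0.069 rear -0.018
```

>>> play_rows(
  deltas=[
    [1,[-0.0042,0.0247,0],0],
    [1,[0,0,0],0],
    [1,[0,0,0],0],
  ],
)

```text
clock: 7.03
eef_pos: [0.544, 0.0555, 0.2007]
eef_rot: [-0.075, 0.997, -0.001, -0.001]
wrist_force: [-0.3, -16.6, -4.3]
finger_gap: 0.0853
grip_force: 0.0
```

```bash
python3 b.py
```

```text
clock 7.0333 tcp [0.544  0.0555 0.2007] maker [-0.1411] [0.0134] F [ -0.3 -16.6  -4.3] tq [  9.6 -51.6 -65.7   3.7  -0.3   0.1]
0.05 60 front -0.067 rear -0.014
0.08 65 front -0.067 rear -0.014
0.11 67 front -0.068 rear -0.016
0.14 34 front -0.065 rear -0.022
0.17 12 front -0.067 rear -0.014
```

>>> play_rows(
  deltas=[
    [1,[-0.0042,0.0247,0],0],
    [1,[0,0,0],0],
    [1,[0,0,0],0],
  ],
)

```text
clock: 7.33
eef_pos: [0.544, 0.0555, 0.2008]
eef_rot: [-0.075, 0.997, -0.002, -0.001]
wrist_force: [0.1, -28.2, -3.2]
finger_gap: 0.0854
grip_force: 0.0
```

```bash
python3 b.py
```

```text
clock 7.3333 tcp [0.544  0.0555 0.2008] maker [-0.141] [0.0135] F [  0.1 -28.2  -3.2] tq [ 15.4 -51.3 -65.5   5.7  -0.3   0.1]
0.05 60 front -0.068 rear -0.014
0.08 59 front -0.067 rear -0.015
0.11 68 front -0.067 rear -0.013
0.14 36 front -0.065 rear -0.02
0.17 12 front -0.067 rear -0.015
```

The force jumped from 17 to 28 N with no further motion and the bottle is vertical, so it is home. Next I back off, rise, shut the fingers and go above the handle.

>>> play_rows(
  deltas=[
    [1,[0.126,-0.74,0],0],
    [1,[0.126,-0.74,0],0],
    [1,[0.126,-0.74,0],0],
    [1,[0.126,-0.74,0],0],
    [-1,[0,0,0.893],0],
    [-1,[0,0,0.893],0],
    [-1,[0,0,0.893],0],
    [-1,[0,0,0.893],0],
    [-1,[0,0,0.893],0],
    [-1,[0,0,0.893],0],
    [-1,[0,0,0.893],0],
    [-1,[0.5,0.645,0],0],
    [-1,[0.5,0.645,0],0],
    [-1,[0.5,0.645,0],0],
    [-1,[0.5,0.645,0],0],
    [-1,[0.5,0.645,0],0],
    [-1,[0,0,0],0],
    [-1,[0,0,0],0],
  ],
)

```text
clock: 8.88
eef_pos: [0.665, 0.07, 0.4501]
eef_rot: [-0.077, 0.997, 0.0, -0.001]
wrist_force: [-0.4, -0.2, -0.6]
finger_gap: -0.0003
grip_force: 0.0
```

```bash
python3 b.py
python3 - <<'E'
from h import *
z=np.load('pics/last_scene.npz'); cv2.imwrite('pics/s2.png',cv2.resize(z['im'][60:300,130:450],None,fx=2.4,fy=2.4)[...,::-1])
E
```

```text
clock 8.8833 tcp [0.665  0.07   0.4501] maker [-0.1471] [-0.1082] F [-0.4 -0.2 -0.6] tq [  2.6 -70.3 -62.7   0.2  -0.1   0.3]
0.05 59 front -0.067 rear -0.013
0.08 62 front -0.068 rear -0.014
0.11 68 front -0.068 rear -0.016
0.14 36 front -0.068 rear -0.022
0.17 11 front -0.067 rear -0.015
```

View pics/s2.png

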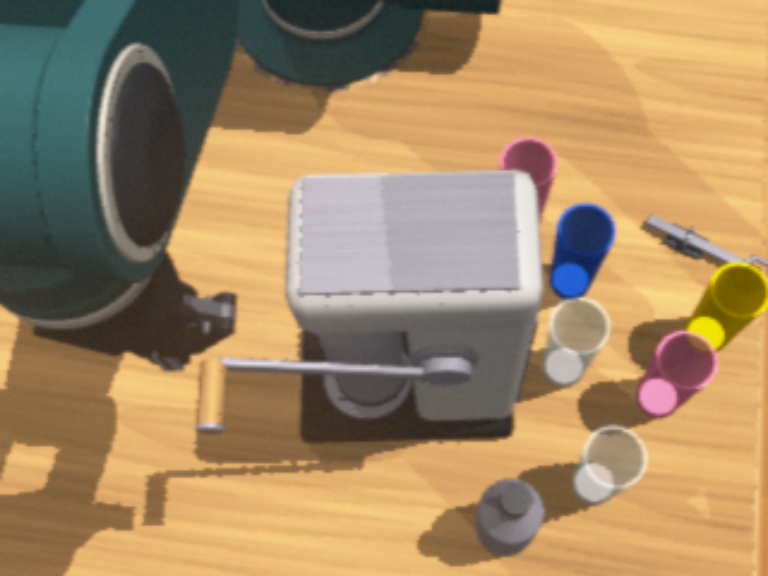

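The bottle stands upright in the maker and the lever is still up. The shut gripper, at crop (200,320), is over the handle at crop (210,395). Now I press down gently.

>>> play_rows(
  deltas=[
    [-1,[0,-0.075,-0.5],0],
    [-1,[0,0,-0.5],0],
    [-1,[0,0,-0.5],0],
    [-1,[0,0,-0.5],0],
    [-1,[0,0,-0.5],0],
    [-1,[0,0,-0.1],0],
    [-1,[0,0,-0.1],0],
    [-1,[0,0,-0.1],0],
    [-1,[0,0,0],0],
    [-1,[0,0,0],0],
  ],
)

```text
clock: 9.77
eef_pos: [0.6641, 0.0647, 0.3419]
eef_rot: [-0.075, 0.997, -0.0, 0.001]
wrist_force: [-2.9, -2.8, 6.6]
finger_gap: 0.0002
grip_force: 2.9
```

>>> play_rows(
  deltas=[
    [-1,[0,0,-0.1],0],
    [-1,[0,0,-0.1],0],
    [-1,[0,-0.03,-0.1],0],
    [-1,[0,-0.03,-0.1],0],
    [-1,[0,-0.03,-0.1],0],
    [-1,[0,-0.03,-0.1],0],
    [-1,[0,0,-0.1],0],
    [-1,[0,0,-0.1],0],
    [-1,[0,0,-0.1],0],
    [-1,[0,0,-0.1],0],
    [-1,[0,0,0],0],
    [-1,[0,0,0],0],
  ],
)

```text
clock: 10.77
eef_pos: [0.6643, 0.06, 0.2999]
eef_rot: [-0.075, 0.997, -0.001, 0.0]
wrist_force: [1.5, -4.5, 8.4]
finger_gap: 0.0002
grip_force: 4.0
```

>>> play_rows(
  deltas=[
    [-1,[0,0,-0.1],0],
    [-1,[0,0,-0.1],0],
    [-1,[0,0,-0.1],0],
    [-1,[0,0.03,-0.1],0],
    [-1,[0,0.03,-0.1],0],
    [-1,[0,0.03,-0.1],0],
    [-1,[0,0.03,-0.1],0],
    [-1,[0,0.03,-0.1],0],
    [-1,[0,0.03,-0.1],0],
    [-1,[0,0.03,-0.1],0],
    [-1,[0,0,0],0],
    [-1,[0,0,0],0],
  ],
)

```text
clock: 11.77
eef_pos: [0.6643, 0.0686, 0.26]
eef_rot: [-0.076, 0.997, -0.0, 0.0]
wrist_force: [-0.4, -4.3, 8.6]
finger_gap: 0.0001
grip_force: 4.6
```

>>> play_rows(
  deltas=[
    [-1,[0,0.03,-0.1],0],
    [-1,[0,0.03,-0.1],0],
    [-1,[0,0.03,-0.1],0],
    [-1,[0,0,-0.1],0],
    [-1,[0,0,-0.1],0],
    [-1,[0,0,-0.1],0],
    [-1,[0,0,-0.1],0],
    [-1,[0,0,-0.08],0],
    [-1,[0,0,-0.06],0],
    [-1,[0,0,0],0],
    [-1,[0,0,0],0],
    [-1,[0,0,0],0],
  ],
)

```text
clock: 12.77
eef_pos: [0.6643, 0.0738, 0.2272]
eef_rot: [-0.076, 0.997, 0.001, 0.001]
wrist_force: [-1.0, 7.0, 12.1]
finger_gap: -0.0002
grip_force: 6.3
```

```bash
python3 b.py
python3 - <<'E'
from h import *
from b import mk
z=np.load('pics/last_scene.npz'); im=z['im']; cv2.imwrite('pics/s3.png',cv2.resize(im[60:300,130:450],None,fx=2.4,fy=2.4)[...,::-1])
W=cloud('scene',z['d']); hsv=cv2.cvtColor(im,cv2.COLOR_RGB2HSV)
a,b=mk(W.reshape(-1,3)); a=a.reshape(400,640);b=b.reshape(400,640)
m=(abs(a+.15)<.03)&(b<-.06)&(b>-.15)&(W[...,2]>.17)&(W[...,2]<.26)&(hsv[...,1]>70)&(hsv[...,0]>8)&(hsv[...,0]<28)
P=W[m]; print('handle',m.sum(),np.median(a[m]),np.median(b[m]),np.percentile(P[:,2],[5,50,95]))
# lever arm slope
m=(b<-.06)&(b>-.09)&(a>-.13)&(a<.03)&(W[...,2]>.15)&(W[...,2]<.33)&(hsv[...,1]<60)
print('arm',m.sum(),np.polyfit(a[m],W[m][:,2],1))
E
```

```text
clock 12.7667 tcp [0.6643 0.0738 0.2272] maker [-0.1432] [-0.1082] F [-1.   7.  12.1] tq [ -5.  -63.2 -56.   -2.1  -0.5  -0. ]
0.05 61 front -0.066 rear -0.013
0.08 47 front -0.061 rear -0.015
0.11 8 front -0.068 rear -0.015
0.14 57 front -0.068 rear -0.013
0.17 79 front -0.067 rear -0.014
clock 12.8167 tcp [0.6643 0.0738 0.2272] maker [-0.1432] [-0.1082] F [-2.4  7.5 12.6] tq [ -5.  -63.3 -56.   -2.2  -0.5  -0. ]
0.05 59 front -0.066 rear -0.013
0.08 47 front -0.058 rear -0.015
0.11 7 front -0.068 rear -0.015
0.14 56 front -0.068 rear -0.013
0.17 77 front -0.067 rear -0.015
handle 88 -0.14056050235738782 -0.12143573792567787 [0.2105163  0.22616515 0.24997254]
arm 335 [0.44768216 0.27997756]
```

View pics/s3.png

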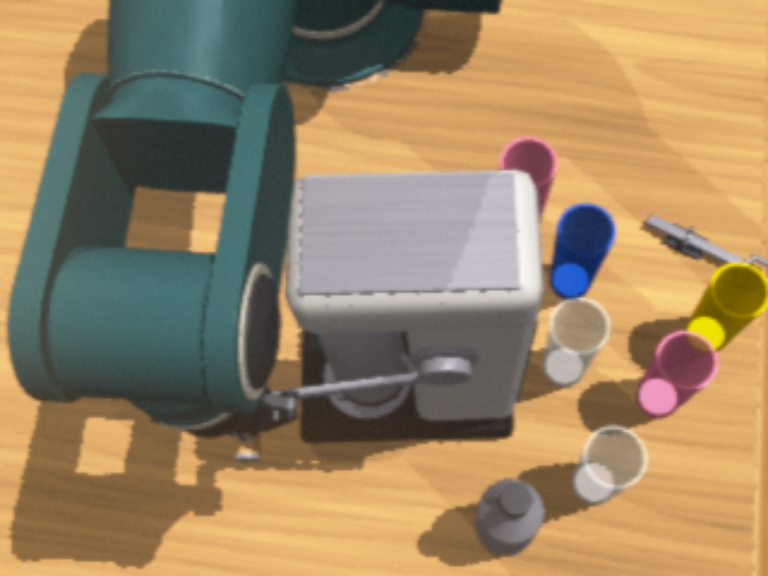

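The lever is down at its third click: the handle dropped 118 mm, exactly the nominal travel, and the force is about 12 N with no jump from the stop. The bottle is still home. I'll ease off the side drag slightly, hold, then check.

>>> play_rows(
  deltas=[
    [-1,[0,0.02,-0.025],0],
    [-1,[0,0.01,-0.025],0],
    [-1,[0,0,0],0],
    [-1,[0,0,0],0],
    [-1,[0,0,0],0],
    [-1,[0,0,0],0],
    [-1,[0,0,0],0],
    [-1,[0,0,0],0],
    [-1,[0,0,0],0],
    [-1,[0,0,0],0],
    [-1,[0,0,0],0],
    [-1,[0,0,0],0],
  ],
)

```text
clock: 13.87
eef_pos: [0.6642, 0.0746, 0.2252]
eef_rot: [-0.076, 0.997, 0.001, 0.001]
wrist_force: [-3.8, 3.3, 13.0]
finger_gap: -0.0002
grip_force: 6.3
```

```bash
python3 -c "
from bench import r
print(r.sign_off())"
```

```text
the job is handed in; nothing more can be done
None
```

I pushed the bottle fully home and handed in while holding the lever steady at its third click with about 13 N. The glasses, jigger and flask were not touched. `sign_off()` returned no verdict.

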